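Lay fresco fragments on their drawn outlines

ROBOT

A 6-joint arm with a two-finger parallel gripper is mounted at the origin on the work surface. World frame = base frame: x ahead of the robot, y to its left, z up, the work surface at z = 0. Lengths are in mm, angles in rad, forces in N, time in s.
With the tool pointing down it reaches from about 350 to 775 mm from the base axis. Payload 7.3 kg.
Tool frame: the origin (TCP) lies between the finger pads; the fingertips stand 14 mm ahead of it and the grasp point (between the pads) lies 5 mm behind it; z points along the fingers, y is the line along which they close (so a half turn about z gives the same grasp; the last joint's range is limited). The gripper opens to 92 mm and grips with 3 to 60 N. Pads are 19 mm wide; open, the fingers measure 130 mm over their backs; the gripper's body (75 mm by 190 mm) begins 47 mm behind the grasp point.
Start: joints at [1.082, 0.342, 1.524, -0, 1.275, -0.146], TCP at [176.451, 494.478, 240.741] pointing down, gripper open.
Joint ranges: [-2.53, 2.53], [-0.77, 2.02], [0.04, 2.7], [-1, 4.14], [0.28, 2.66], [-3.11, 3.11]. Speed limits (rad/s): [2.57, 2.57, 3.14, 3.14, 3.14, 3.14].

INTERFACE

Orientations are given as [roll, pitch, yaw] about the fixed x, y, z axes, in that order (R = Rz(yaw) Ry(pitch) Rx(roll)).
In Python, from plant import get_obs, cams, close_job gives the robot as it stands. The module is installed in compiled form; this text tells all that it offers.
- The arm moves only by the shell command python3 -m creep 'ROWS'. ROWS is JSON, a list of rows, each an object of numbers: "hand": the opening, from 0 (shut) to 1 (fully open); "tx", "ty", "tz": the shift along the tool's x, y, z in m; "spin": the turn about the tool's z in degrees. In form: [{"hand": .., "tx": .., "ty": .., "tz": .., "spin": ..}, ...]. A call has 1 to 5 rows; each row shifts and turns the commanded pose from where the row before left it, along the tool's axes as they then stand; what a row does not reach is not made up. A row lasts 1/8 s, in which the tool goes at most 62.5 mm and 10.7 degrees, less where a joint would pass 70% of its speed; a pose out of reach is approached as far as the arm can. A call is refused whole if a number of a shift passes 0.0625 or a number of a turn 10.7, either way. A call with a gripper value outside its range is refused whole. The fingers move at their own pace and stop on an object; the grip force is fixed at half the most. Time passes only in rows, so rows that do not move let the fingers close. It gives the time, the measured TCP pose, the force, the opening and the grip force at its end, in the units of the state.
- get_obs(): the state, without advancing time (a new reading comes with each control period).
- cams.capture(name): name is "scene" or "top"; returns a dict with "color" (480x640x3 uint8, red, green, blue), "K" (3x3 intrinsics, pixels), "R" (3x3) and "t" (3): a world point X has camera coordinates R X + t. Camera axes: x right, y down, z forward; pixel columns grow to the right and rows downward; lengths in mm; the calibration is good to about 2 mm. A picture is of the moment at which its call begins. There is no depth.
- close_job(): hands the job in; it is judged then, once.
The state is a dict: "time": time; "joint_positions": joint angles; "dq": joint speeds; "tau": joint torques, N m; "tool_pos": TCP position; "tcp_rot": TCP orientation; "contact_force": force on the tool from outside, world axes, zero at the start; "moment": the same for the moment, N m; "grip_width": finger opening in mm; "finger_force": force on a finger pad.
Only numpy, scipy, OpenCV 4.12 (cv2) and the standard library are available. Lean on these libraries where they do the work, as an engineer would, in place of code of your own. Each camera call takes 0.05 s, during which the arm holds its last target. There are 200 camera calls.

TASK

Four broken pieces of painted wall plaster lie among four cards, each card with the outline of one piece drawn on it. Lay every piece flat, painted side up, inside the outline that has its shape, turned the way it is drawn so that it fills the outline, and set it down gently, without dropping it or pressing it hard onto the card. Leave the amber bottle and the white beaker where they stand.

Things in the scene. Friction and masses are not known exactly. Their poses are not given: they have to be found in the camera images.
- wedge: Loose plaster piece, 22 mm thick, 0.12 to 0.19 kg, blue painted top, buff edges (all four alike). Origin: underside, at the grip point; z up; fingers close along its y. Tapers along x: 51 mm wide at the -x end, 12 mm at the +x tip, 33 mm at the origin. Corners (x,y) mm: (-38,-25) (43,-7) (44,5) (-42,26).
- boot: Loose plaster piece, 22 mm thick, 0.12 to 0.19 kg, blue painted top, buff edges (all four alike). Origin: underside, at the grip point; z up; fingers close along its y. L shape: bar along x, 84 x 35 mm (grip there), with a 24 mm wide foot out to +y at its -x end. Corners (x,y) mm: (-42,-18) (42,-17) (41,18) (-18,18) (-18,38) (-42,40).
- bend: Loose plaster piece, 22 mm thick, 0.12 to 0.19 kg, blue painted top, buff edges (all four alike). Origin: underside, at the grip point; z up; fingers close along its y. Strip 34 mm wide (grip its straight middle), both ends bent to -y. Corners (x,y) mm: (-13,-17) (13,-17) (30,-29) (49,-2) (18,17) (-18,17) (-49,-2) (-30,-29).
- house: Loose plaster piece, 22 mm thick, 0.12 to 0.19 kg, blue painted top, buff edges (all four alike). Origin: underside, at the grip point; z up; fingers close along its y. Compact, five-sided, 53 mm wide: square at -x, pointed at +x. Corners (x,y) mm: (-32,-26) (10,-27) (36,1) (11,27) (-31,26).
- wedge_sheet: Fixed white card, 112 (x) x 136 (y) x 2 mm, black outline of the long tapering piece drawn 3 mm outside its edge, blank grey strip along the -y edge. Origin: middle of the underside, z up. The wedge's origin belongs at x 0, y +15 mm, z +2 mm in the card's frame, its x and y axes pointing as the card's (not half turned).
- boot_sheet: Fixed white card, 112 (x) x 136 (y) x 2 mm, black outline of the L-shaped piece drawn 3 mm outside its edge, blank grey strip along the -y edge. Origin: middle of the underside, z up. The boot's origin belongs at x 0, y +15 mm, z +2 mm in the card's frame, its x and y axes pointing as the card's (not half turned).
- bend_sheet: Fixed white card, 112 (x) x 136 (y) x 2 mm, black outline of the bent-strip piece drawn 3 mm outside its edge, blank grey strip along the -y edge. Origin: middle of the underside, z up. The bend's origin belongs at x 0, y +15 mm, z +2 mm in the card's frame, its x and y axes pointing as the card's (not half turned).
- house_sheet: Fixed white card, 112 (x) x 136 (y) x 2 mm, black outline of the five-sided piece drawn 3 mm outside its edge, blank grey strip along the -y edge. Origin: middle of the underside, z up. The house's origin belongs at x 0, y +15 mm, z +2 mm in the card's frame, its x and y axes pointing as the card's (not half turned).
- amber_bottle: Small amber glass bottle with black cap, 40 mm across, 75 mm tall, loose; a bystander. Origin at the centre of its foot.
- beaker: White plastic beaker, 68 mm across, 60 mm tall, loose; a bystander. Origin at the centre of its foot.

How it is judged:
By the outcome, as a careful person would: the job done as asked, in the order asked, and still so for the second after the job is handed in, with the robot touching nothing.
It also fails if it takes over 93 s, if anything falls off the work surface, if the arm or the gripper's body presses on something with over 40 N, if the wrist force passes 120 N, or if a joint passes its speed limit or range.

## Working session

There is one attempt and no reset: what is moved stays moved. The work goes in short steps, Python scripts to look and compute and a shell command to move; the robot and the scene stay as the last step left them, time stands still between calls to the robot, and variables do not carry over. Pictures are saved under pics/ and viewed, at most 14 in all, crops included, and the job is handed in when it is done.

```bash
mkdir -p pics; python3 - <<'E'
from plant import get_obs,cams
import cv2
for n in("scene","top"):
    c=cams.capture(n);cv2.imwrite(f"pics/{n}0.png",c["color"][:,:,::-1]);print(n,c["K"].tolist(),c["R"].round(4).tolist(),c["t"].round(1).tolist())
o=get_obs();print(o)
E
```

```text
scene [[472.314718951563, 0.0, 322.0722471985988], [0.0, 472.314718951563, 235.29966092676284], [0.0, 0.0, 1.0]] [[0.4341, 0.9008, 0.0109], [0.7151, -0.3373, -0.6122], [-0.5478, 0.2736, -0.7906]] [-215.9, -364.9, 1342.0]
top [[569.9182240308543, 0.0, 314.4158607428542], [0.0, 569.9182240308543, 241.38089195657247], [0.0, 0.0, 1.0]] [[-0.0165, -0.9999, -0.0015], [-0.9773, 0.0165, -0.2113], [0.2113, -0.002, -0.9774]] [9.7, 548.5, 1097.6]
{'time': 0.1, 'joint_positions': array([ 1.08194755e+00,  3.42655932e-01,  1.52489817e+00,  2.64310622e-06,
        1.27539921e+00, -1.46002784e-01]), 'dq': array([-0.00067655, -0.00086803, -0.00148723,  0.00169219,  0.00095798,
        0.00126902]), 'tau': array([ 2.09146318e-03, -4.32000017e+01, -2.44696158e+01,  7.19683059e-02,
        5.25639486e-02, -7.08763309e-06]), 'tool_pos': array([176.31009638, 494.15573419, 240.12108795]), 'tcp_rot': array([-3.14024684e+00, -2.00455897e-04,  2.79874576e+00]), 'contact_force': array([0.01553575, 0.52074812, 0.10749531]), 'moment': array([ 0.02884439, -0.0290665 , -0.0232571 ]), 'finger_force': 0.0, 'grip_width': 91.65679182926674}
```

View pics/top0.png

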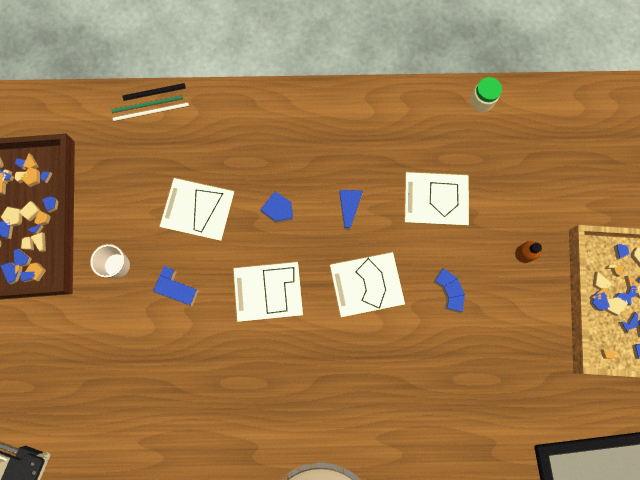

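View pics/scene0.png

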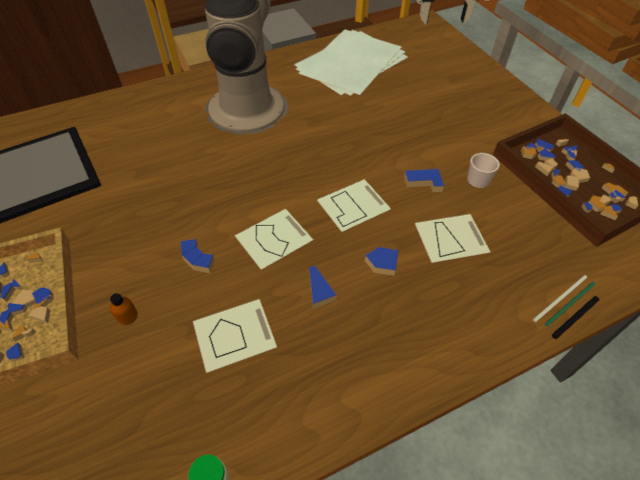

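The top view shows four pieces, all blue side up: house (278,207), wedge (350,207), boot (176,287) and bend (450,290). The cards are wedge (197,209), house (437,198), boot (268,291) and bend (367,284). The beaker is at (108,261) and the bottle at (530,251).

```bash
cat > h.py <<'E'
import numpy as np,cv2
from plant import get_obs,cams
P={'wedge':[(-38,-25),(43,-7),(44,5),(-42,26)],
'boot':[(-42,-18),(42,-17),(41,18),(-18,18),(-18,38),(-42,40)],
'bend':[(-13,-17),(13,-17),(30,-29),(49,-2),(18,17),(-18,17),(-49,-2),(-30,-29)],
'house':[(-32,-26),(10,-27),(36,1),(11,27),(-31,26)]}
def ray(c,uv,z):
    uv=np.asarray(uv,float).reshape(-1,2);d=np.c_[uv,np.ones(len(uv))]@np.linalg.inv(c['K']).T@c['R']
    o=-c['R'].T@c['t'];return (o+d*((z-o[2])/d[:,2])[:,None])[:,:2]
def cen(p):
    m=cv2.moments(np.asarray(p,np.float32).reshape(-1,1,2));return np.array([m['m10'],m['m01']])/m['m00']
def up(c,uv,s=4):
    """crop round uv, enlarged s times; returns image and map back to pixels"""
    x,y=int(uv[0])-60,int(uv[1])-60
    im=cv2.resize(c['color'][y:y+120,x:x+120],None,fx=s,fy=s,interpolation=cv2.INTER_CUBIC)
    return im,lambda p:(np.asarray(p,float).reshape(-1,2)+.5)/s-.5+[x,y]
def big(mask,s):
    cs=cv2.findContours(mask.astype(np.uint8),cv2.RETR_EXTERNAL,cv2.CHAIN_APPROX_NONE)[0]
    cs=[k for k in cs if cv2.contourArea(k)>150*s*s]
    return min(cs,key=lambda k:np.hypot(*(cen(k)-60*s)))
def fitcorners(ct,model):
    """rigid pose from polygon corners (cyclic matching), centroid from area"""
    n=len(model);M=np.array(model,float);best=None
    for e in np.linspace(2,10,33):
        q=cv2.approxPolyDP(ct.astype(np.float32).reshape(-1,1,2),e,True).reshape(-1,2)
        if len(q)!=n: continue
        if cv2.contourArea(q,True)*cv2.contourArea(M.astype(np.float32),True)<0:q=q[::-1]
        for k in range(n):
            a=np.roll(q,k,0);A=a-a.mean(0);B=M-M.mean(0)
            th=np.arctan2((B[:,0]*A[:,1]-B[:,1]*A[:,0]).sum(),(A*B).sum())
            R=np.array([[np.cos(th),-np.sin(th)],[np.sin(th),np.cos(th)]]);r=np.sqrt(((A-B@R.T)**2).sum(1).mean())
            if best is None or r<best[0]:best=(r,th,R)
    if best is None:return None
    r,th,R=best;o=cen(ct)-R@cen(M);return np.r_[o,np.degrees(th),r]
def piece(c,name,uv,z=22,s=4):
    im,f=up(c,uv,s);b=im.astype(int);ct=big((b[...,2]-b[...,0]>45)&(b[...,2]>b[...,1]+20),s)
    return fitcorners(ray(c,f(ct),z),P[name])
def card(c,uv,s=4):
    im,f=up(c,uv,s);hsv=cv2.cvtColor(im,cv2.COLOR_RGB2HSV)
    m=((hsv[...,1]<60)&(hsv[...,2]>110)).astype(np.uint8)
    pts=ray(c,f(big(m,s)),2).astype(np.float32);(cx,cy),(w,h),a=cv2.minAreaRect(pts)
    if w>h:a+=90   # a: direction of card x (short side)
    g=(hsv[...,1]<70)&(hsv[...,2]>110)&(hsv[...,2]<205)
    a=np.radians(a);u=np.array([-np.sin(a),np.cos(a)])
    best=[]
    for k in(1,-1):   # grey strip lies at -y
        X=np.array([cx,cy])-k*u*55;w3=c['K']@(c['R']@np.r_[X,2]+c['t']);p=w3[:2]/w3[2]
        best.append(c['color'][int(round(p[1]))-1:int(round(p[1]))+2,int(round(p[0]))-1:int(round(p[0]))+2].mean())
    k=1 if best[0]<best[1] else -1
    if k<0:a+=np.pi;u=-u
    o=np.array([cx,cy])+15*u
    return np.r_[o,(np.degrees(a)+180)%360-180,min(w,h),max(w,h),best]
def go(x,y,z,th):
    """moves to TCP x,y,z with tool y along piece y (th deg), mod half turn"""
    o=get_obs();p=o['tool_pos'];yaw=o['tcp_rot'][2];j6=o['joint_positions'][5]
    d=(th-np.degrees(yaw)+90)%180-90;dx,dy=x-p[0],y-p[1]
    s,c=np.sin(yaw),np.cos(yaw)
    print('t',round(o['time'],2),'tcp',p.round(1),'yaw',round(np.degrees(yaw),1),'j6',round(j6,2),'w',round(o['grip_width'],1),
     'F',o['contact_force'].round(1))
    print(' tx %.4f ty %.4f tz %.4f (before spin); spin %.2f'%((c*dx+s*dy)/1e3,(s*dx-c*dy)/1e3,(p[2]-z)/1e3,-d))
E
python3 - <<'E'
from h import *
np.set_printoptions(precision=2,suppress=True)
c=cams.capture('top');s=cams.capture('scene')
for n,a,b in(('wedge',(350,207),(320,287)),('boot',(176,287),(425,178)),('bend',(450,290),(196,255)),('house',(278,207),(382,258))):
    print(n,piece(c,n,a),piece(s,n,b))
for n,a,b in(('wedge',(197,209),(452,238)),('boot',(268,291),(353,205)),('bend',(367,284),(273,239)),('house',(437,198),(234,335))):
    print(n,card(c,a),card(s,b))
E
```

```text
wedge [628.3  -74.51 175.22   2.3 ] [629.55 -73.19 175.33   2.66]
boot [ 458.84  289.76 -111.49    1.49] [ 458.86  291.16 -112.59    2.87]
bend [ 451.71 -283.47 -160.      1.37] [ 452.87 -282.2  -160.09    1.97]
house [ 629.51   74.6  -127.05    1.75] [ 630.19   75.92 -127.81    2.22]
wedge [634.09 238.49 166.26 112.46 136.52 194.85 245.22] [633.81 240.35 166.35 110.58 134.42 136.22 183.33]
boot [ 457.42   85.26 -175.3   112.01  136.13  246.11  194.93] [ 457.47   87.15 -175.06  111.54  135.31  186.59  128.44]
bend [ 470.55 -122.7  -169.53  112.55  136.18  245.85  196.11] [ 470.92 -120.66 -169.59  111.33  134.95  184.78  135.44]
house [ 651.28 -280.85  176.16  112.14  136.1   192.67  245.26] [ 651.8  -278.65  176.25  110.62  135.07  132.81  182.11]
```

```bash
python3 -c "
from h import *
go(459,290.4,80,-112)"
```

```text
t 0.2 tcp [176.3 494.3 240.3] yaw 160.4 j6 -0.15 w 91.8 F [0.3 0.4 0.1]
 tx -0.3347 ty -0.0970 tz 0.1603 (before spin); spin -87.64
```

```bash
python3 -m creep '[{"hand":1,"tx":-0.0418,"ty":-0.0121,"tz":0.02},{"hand":1,"tx":-0.0418,"ty":-0.0121,"tz":0.02},{"hand":1,"tx":-0.0418,"ty":-0.0121,"tz":0.02},{"hand":1,"tx":-0.0418,"ty":-0.0121,"tz":0.02},{"hand":1,"tx":-0.0418,"ty":-0.0121,"tz":0.02}]'
python3 -m creep '[{"hand":1,"tx":-0.0418,"ty":-0.0121,"tz":0.02},{"hand":1,"tx":-0.0418,"ty":-0.0121,"tz":0.02},{"hand":1,"tx":-0.0418,"ty":-0.0121,"tz":0.02},{"hand":1,"spin":-9.74},{"hand":1,"spin":-9.74}]'
python3 -m creep '[{"hand":1,"spin":-9.74},{"hand":1,"spin":-9.74},{"hand":1,"spin":-9.74},{"hand":1,"spin":-9.74},{"hand":1,"spin":-9.74}]'
python3 -m creep '[{"hand":1,"spin":-9.74},{"hand":1,"spin":-9.74},{"hand":1}]'
python3 -c "
from h import *
go(459,290.4,16,-112)"
```

```text
t 0.2 tcp [176.3 494.3 240.3] yaw 160.4 j6 -0.15 w 91.8 F [0.3 0.4 0.1]
 tx -0.3347 ty -0.0970 tz 0.2243 (before spin); spin -87.64invalid input at $[0]: expected keys hand, tx, ty, tz, spin
invalid input at $[0]: expected keys hand, tx, ty, tz, spin
invalid input at $[0]: expected keys hand, tx, ty, tz, spin
invalid input at $[0]: expected keys hand, tx, ty, tz, spin
```

```bash
python3 -m creep '[{"hand":1,"tx":-0.0418,"ty":-0.0121,"tz":0.02,"spin":0},{"hand":1,"tx":-0.0418,"ty":-0.0121,"tz":0.02,"spin":0},{"hand":1,"tx":-0.0418,"ty":-0.0121,"tz":0.02,"spin":0},{"hand":1,"tx":-0.0418,"ty":-0.0121,"tz":0.02,"spin":0},{"hand":1,"tx":-0.0418,"ty":-0.0121,"tz":0.02,"spin":0}]'
python3 -m creep '[{"hand":1,"tx":-0.0418,"ty":-0.0121,"tz":0.02,"spin":0},{"hand":1,"tx":-0.0418,"ty":-0.0121,"tz":0.02,"spin":0},{"hand":1,"tx":-0.0418,"ty":-0.0121,"tz":0.02,"spin":0},{"hand":1,"tx":0,"ty":0,"tz":0,"spin":-9.74},{"hand":1,"tx":0,"ty":0,"tz":0,"spin":-9.74}]'
python3 -m creep '[{"hand":1,"tx":0,"ty":0,"tz":0,"spin":-9.74},{"hand":1,"tx":0,"ty":0,"tz":0,"spin":-9.74},{"hand":1,"tx":0,"ty":0,"tz":0,"spin":-9.74},{"hand":1,"tx":0,"ty":0,"tz":0,"spin":-9.74},{"hand":1,"tx":0,"ty":0,"tz":0,"spin":-9.74}]'
python3 -m creep '[{"hand":1,"tx":0,"ty":0,"tz":0,"spin":-9.74},{"hand":1,"tx":0,"ty":0,"tz":0,"spin":-9.74},{"hand":1,"tx":0,"ty":0,"tz":0,"spin":0}]'
python3 -c "
from h import *
go(459,290.4,16,-112)"
```

```text
time: 0.82
tool_pos: [354.0, 366.4, 140.1]
tcp_rot: [3.141, 0.0, 2.799]
contact_force: [-0.5, 1.6, -0.0]
grip_width: 91.4
finger_force: 0.0
time: 1.45
tool_pos: [459.1, 290.2, 80.0]
tcp_rot: [-3.141, -0.001, -3.14]
contact_force: [-0.8, 0.7, -0.2]
grip_width: 92.0
finger_force: 0.0
time: 2.08
tool_pos: [458.8, 290.9, 80.6]
tcp_rot: [3.141, -0.0, -2.289]
contact_force: [0.5, 0.7, -0.5]
grip_width: 91.9
finger_force: 0.0
time: 2.45
tool_pos: [458.8, 290.9, 80.6]
tcp_rot: [3.141, -0.0, -1.956]
contact_force: [-0.9, -0.7, -0.0]
grip_width: 91.6
finger_force: 0.0
t 2.45 tcp [458.8 290.9  80.6] yaw -112.1 j6 -2.33 w 91.6 F [-0.9 -0.7 -0. ]
 tx 0.0004 ty -0.0004 tz 0.0646 (before spin); spin -0.07
```

```bash
python3 -m creep '[{"hand":1,"tx":0,"ty":0,"tz":0.03,"spin":0},{"hand":1,"tx":0,"ty":0,"tz":0.024,"spin":0},{"hand":1,"tx":0,"ty":0,"tz":0.01,"spin":0},{"hand":0,"tx":0,"ty":0,"tz":0,"spin":0},{"hand":0,"tx":0,"ty":0,"tz":0,"spin":0}]'
python3 -m creep '[{"hand":0,"tx":0,"ty":0,"tz":0,"spin":0},{"hand":0,"tx":0,"ty":0,"tz":0,"spin":0},{"hand":0,"tx":0,"ty":0,"tz":0,"spin":0}]'
python3 -c "
from h import *
go(457.4,86.2,80,-175.2)"
```

```text
time: 3.08
tool_pos: [459.4, 291.2, 17.6]
tcp_rot: [-3.141, 0.001, -1.955]
contact_force: [0.5, -0.3, 0.4]
grip_width: 76.1
finger_force: 0.0
time: 3.45
tool_pos: [459.0, 291.0, 17.0]
tcp_rot: [-3.141, 0.001, -1.955]
contact_force: [0.5, 0.1, -1.0]
grip_width: 46.0
finger_force: 0.0
t 3.45 tcp [459. 291.  17.] yaw -112.0 j6 -2.33 w 46.0 F [ 0.5  0.1 -1. ]
 tx 0.1905 ty -0.0752 tz -0.0630 (before spin); spin 63.22
```

```bash
python3 -m creep '[{"hand":0,"tx":0,"ty":0,"tz":0,"spin":0},{"hand":0,"tx":0,"ty":0,"tz":0,"spin":0},{"hand":0,"tx":0,"ty":0,"tz":0,"spin":0},{"hand":0,"tx":0,"ty":0,"tz":-0.023,"spin":0},{"hand":0,"tx":0,"ty":0,"tz":-0.04,"spin":0}]'
python3 -m creep '[{"hand":0,"tx":0.0476,"ty":-0.0188,"tz":0,"spin":0},{"hand":0,"tx":0.0476,"ty":-0.0188,"tz":0,"spin":0},{"hand":0,"tx":0.0476,"ty":-0.0188,"tz":0,"spin":0},{"hand":0,"tx":0.0476,"ty":-0.0188,"tz":0,"spin":0},{"hand":0,"tx":0,"ty":0,"tz":0,"spin":10.54}]'
python3 -m creep '[{"hand":0,"tx":0,"ty":0,"tz":0,"spin":10.54},{"hand":0,"tx":0,"ty":0,"tz":0,"spin":10.54},{"hand":0,"tx":0,"ty":0,"tz":0,"spin":10.54},{"hand":0,"tx":0,"ty":0,"tz":0,"spin":10.54},{"hand":0,"tx":0,"ty":0,"tz":0,"spin":10.54}]'
python3 -m creep '[{"hand":0,"tx":0,"ty":0,"tz":0.03,"spin":0},{"hand":0,"tx":0,"ty":0,"tz":0.01,"spin":0},{"hand":0,"tx":0,"ty":0,"tz":0,"spin":0},{"hand":0,"tx":0,"ty":0,"tz":0,"spin":0}]'
python3 - <<'E'
from h import *
go(457.4,86.2,19,-175.2)
c=cams.capture('top');cv2.imwrite('pics/a.png',cv2.resize(c['color'][220:360,200:340,::-1],None,fx=4,fy=4))
s=cams.capture('scene');cv2.imwrite('pics/b.png',cv2.resize(s['color'][140:280,280:420,::-1],None,fx=4,fy=4))
E
```

```text
time: 4.08
tool_pos: [457.7, 290.3, 78.8]
tcp_rot: [3.139, -0.003, -1.954]
contact_force: [0.7, -0.2, -1.2]
grip_width: 35.0
finger_force: 30.0
time: 4.7
tool_pos: [457.1, 83.2, 79.6]
tcp_rot: [3.141, -0.001, -2.146]
contact_force: [-0.4, -0.3, -1.1]
grip_width: 35.5
finger_force: 30.0
time: 5.32
tool_pos: [457.1, 86.2, 79.5]
tcp_rot: [3.141, -0.001, -3.064]
contact_force: [0.0, -0.5, -2.0]
grip_width: 35.3
finger_force: 30.0
time: 5.82
tool_pos: [457.8, 86.2, 40.3]
tcp_rot: [3.142, 0.001, -3.058]
contact_force: [0.3, 0.1, -2.0]
grip_width: 35.6
finger_force: 30.0
t 5.83 tcp [457.8  86.2  40.3] yaw -175.2 j6 -1.63 w 35.6 F [ 0.3  0.1 -2. ]
 tx 0.0004 ty 0.0000 tz 0.0213 (before spin); spin -0.02
```

View pics/b.png

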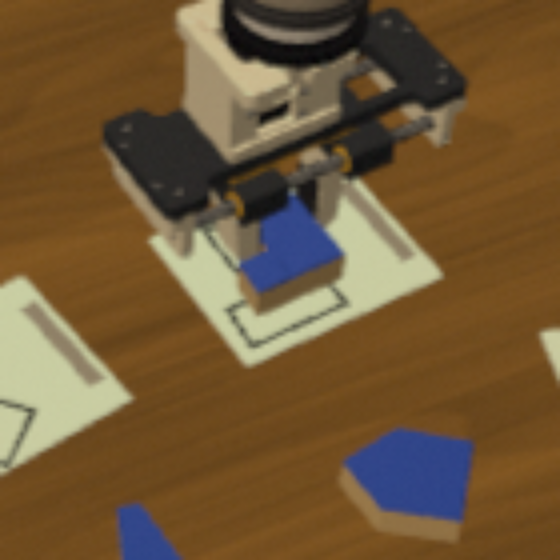

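The boot hangs level over its outline, foot facing the camera at crop (300,280). Lowering it now.

```bash
python3 -m creep '[{"hand":0,"tx":0.0004,"ty":0,"tz":0.013,"spin":0},{"hand":0,"tx":0,"ty":0,"tz":0.005,"spin":0},{"hand":0,"tx":0,"ty":0,"tz":0.002,"spin":0},{"hand":0,"tx":0,"ty":0,"tz":0.001,"spin":0},{"hand":0,"tx":0,"ty":0,"tz":0,"spin":0}]'
python3 -c "
from h import *
go(457.4,86.2,19,-175.2)"
```

```text
time: 6.55
tool_pos: [457.1, 86.2, 18.8]
tcp_rot: [3.142, 0.0, -3.058]
contact_force: [-0.2, 0.0, -2.0]
grip_width: 35.2
finger_force: 30.0
t 6.55 tcp [457.1  86.2  18.8] yaw -175.2 j6 -1.63 w 35.2 F [-0.2  0.  -2. ]
 tx -0.0003 ty -0.0000 tz -0.0002 (before spin); spin -0.02
```

```bash
for i in 1 2 3; do python3 -m creep '[{"hand":0,"tx":0,"ty":0,"tz":0.0004,"spin":0},{"hand":0,"tx":0,"ty":0,"tz":0,"spin":0}]' | grep -E 'pos|contact'; done
```

```text
tool_pos: [457.1, 86.2, 18.8]
contact_force: [-1.6, -0.1, 5.5]
tool_pos: [457.1, 86.2, 18.8]
contact_force: [-3.1, -0.8, 9.9]
tool_pos: [457.2, 86.2, 18.8]
contact_force: [-4.3, -0.5, 15.9]
```

```bash
python3 -m creep '[{"hand":0,"tx":0,"ty":0,"tz":-0.0009,"spin":0},{"hand":0.7,"tx":0,"ty":0,"tz":0,"spin":0},{"hand":0.7,"tx":0,"ty":0,"tz":0,"spin":0},{"hand":0.7,"tx":0,"ty":0,"tz":0,"spin":0}]'
python3 -m creep '[{"hand":1,"tx":0,"ty":0,"tz":-0.02,"spin":0},{"hand":1,"tx":0,"ty":0,"tz":-0.04,"spin":0},{"hand":1,"tx":0,"ty":0,"tz":0,"spin":0}]'
python3 -c "
from h import *
go(629.9,75.3,80,-127.4)"
```

```text
time: 7.8
tool_pos: [457.0, 86.2, 18.3]
tcp_rot: [3.142, -0.0, -3.058]
contact_force: [-0.5, -0.4, -0.0]
grip_width: 60.5
finger_force: 0.0
time: 8.18
tool_pos: [458.7, 86.3, 80.6]
tcp_rot: [-3.141, 0.006, -3.058]
contact_force: [0.5, -0.6, 0.8]
grip_width: 89.3
finger_force: 0.0
t 8.18 tcp [458.7  86.3  80.6] yaw -175.2 j6 -1.63 w 89.3 F [ 0.5 -0.6  0.8]
 tx -0.1697 ty -0.0252 tz 0.0006 (before spin); spin -47.82
```

```bash
python3 -m creep '[{"hand":1,"tx":-0.0566,"ty":-0.0084,"tz":0,"spin":0},{"hand":1,"tx":-0.0566,"ty":-0.0084,"tz":0,"spin":0},{"hand":1,"tx":-0.0566,"ty":-0.0084,"tz":0,"spin":0},{"hand":1,"tx":0,"ty":0,"tz":0,"spin":-9.56},{"hand":1,"tx":0,"ty":0,"tz":0,"spin":-9.56}]' >/dev/null
python3 -m creep '[{"hand":1,"tx":0,"ty":0,"tz":0,"spin":-9.56},{"hand":1,"tx":0,"ty":0,"tz":0,"spin":-9.56},{"hand":1,"tx":0,"ty":0,"tz":0,"spin":-9.56},{"hand":1,"tx":0,"ty":0,"tz":0,"spin":0}]'
python3 -m creep '[{"hand":1,"tx":0,"ty":0,"tz":0.03,"spin":0},{"hand":1,"tx":0,"ty":0,"tz":0.024,"spin":0},{"hand":1,"tx":0,"ty":0,"tz":0.0095,"spin":0},{"hand":1,"tx":0,"ty":0,"tz":0,"spin":0},{"hand":0,"tx":0,"ty":0,"tz":0,"spin":0}]'
python3 -m creep '[{"hand":0,"tx":0,"ty":0,"tz":0,"spin":0},{"hand":0,"tx":0,"ty":0,"tz":0,"spin":0},{"hand":0,"tx":0,"ty":0,"tz":0,"spin":0},{"hand":0,"tx":0,"ty":0,"tz":0,"spin":0},{"hand":0,"tx":0,"ty":0,"tz":0,"spin":0}]'
python3 -c "
from h import *
go(651.5,-279.7,80,176.2)"
```

```text
time: 9.3
tool_pos: [627.7, 75.2, 77.2]
tcp_rot: [3.14, -0.001, -2.225]
contact_force: [-0.5, -0.2, -0.1]
grip_width: 91.6
finger_force: 0.0
time: 9.93
tool_pos: [628.5, 75.2, 15.2]
tcp_rot: [-3.141, 0.001, -2.225]
contact_force: [0.3, -0.5, 0.4]
grip_width: 86.0
finger_force: 0.0
time: 10.55
tool_pos: [628.3, 75.2, 14.9]
tcp_rot: [-3.142, 0.0, -2.224]
contact_force: [0.6, -0.0, 0.9]
grip_width: 53.4
finger_force: 30.0
t 10.55 tcp [628.3  75.2  14.9] yaw -127.4 j6 -2.49 w 53.4 F [ 0.6 -0.   0.9]
 tx 0.2677 ty -0.2341 tz -0.0651 (before spin); spin 56.37
```

```bash
python3 -m creep '[{"hand":0,"tx":0,"ty":0,"tz":-0.023,"spin":0},{"hand":0,"tx":0,"ty":0,"tz":-0.045,"spin":0},{"hand":0,"tx":0.0383,"ty":-0.0333,"tz":0,"spin":0},{"hand":0,"tx":0.0383,"ty":-0.0333,"tz":0,"spin":0},{"hand":0,"tx":0.0383,"ty":-0.0333,"tz":0,"spin":0}]'
python3 -m creep '[{"hand":0,"tx":0.0383,"ty":-0.0333,"tz":0,"spin":0},{"hand":0,"tx":0.0383,"ty":-0.0333,"tz":0,"spin":0},{"hand":0,"tx":0.0383,"ty":-0.0333,"tz":0,"spin":0},{"hand":0,"tx":0.0383,"ty":-0.0333,"tz":0,"spin":0},{"hand":0,"tx":0,"ty":0,"tz":0,"spin":9.4}]'
python3 -m creep '[{"hand":0,"tx":0,"ty":0,"tz":0,"spin":9.4},{"hand":0,"tx":0,"ty":0,"tz":0,"spin":9.4},{"hand":0,"tx":0,"ty":0,"tz":0,"spin":9.4},{"hand":0,"tx":0,"ty":0,"tz":0,"spin":9.4},{"hand":0,"tx":0,"ty":0,"tz":0,"spin":9.4}]'
python3 -m creep '[{"hand":0,"tx":0,"ty":0,"tz":0.03,"spin":0},{"hand":0,"tx":0,"ty":0,"tz":0.01,"spin":0},{"hand":0,"tx":0,"ty":0,"tz":0,"spin":0}]'
python3 -c "
from h import *
go(650.45,-279.6,18,176.2)"
```

```text
time: 11.18
tool_pos: [637.6, -78.0, 82.9]
tcp_rot: [3.141, 0.0, -2.223]
contact_force: [0.7, 0.7, -1.8]
grip_width: 53.5
finger_force: 30.0
time: 11.8
tool_pos: [649.6, -283.9, 82.2]
tcp_rot: [-3.141, -0.001, -2.396]
contact_force: [1.1, 0.6, -0.9]
grip_width: 53.7
finger_force: 30.0
time: 12.42
tool_pos: [650.2, -279.2, 82.4]
tcp_rot: [3.141, -0.001, 3.069]
contact_force: [-0.5, 0.1, -1.5]
grip_width: 53.2
finger_force: 30.0
time: 12.8
tool_pos: [649.9, -279.0, 41.8]
tcp_rot: [3.14, -0.002, 3.075]
contact_force: [-1.2, -0.0, -0.6]
grip_width: 53.4
finger_force: 30.0
t 12.8 tcp [ 649.9 -279.    41.8] yaw 176.2 j6 -2.02 w 53.4 F [-1.2 -0.  -0.6]
 tx -0.0006 ty -0.0005 tz 0.0238 (before spin); spin -0.01
```

```bash
python3 -m creep '[{"hand":0,"tx":-0.0006,"ty":-0.0005,"tz":0.015,"spin":0},{"hand":0,"tx":0,"ty":0,"tz":0.006,"spin":0},{"hand":0,"tx":0,"ty":0,"tz":0.002,"spin":0},{"hand":0,"tx":0,"ty":0,"tz":0,"spin":0},{"hand":0,"tx":0,"ty":0,"tz":0,"spin":0}]'
python3 -m creep '[{"hand":0,"tx":0,"ty":0,"tz":0.0005,"spin":0},{"hand":0,"tx":0,"ty":0,"tz":0,"spin":0}]' | grep -E 'pos|contact'
python3 -c "
from h import *
go(650.45,-279.6,17,176.2)"
```

```text
time: 13.42
tool_pos: [651.3, -280.0, 20.3]
tcp_rot: [-3.141, 0.001, 3.075]
contact_force: [-0.4, 0.5, -1.0]
grip_width: 53.4
finger_force: 30.0
tool_pos: [651.1, -279.9, 19.5]
contact_force: [-0.9, 0.3, -1.6]
t 13.68 tcp [ 651.1 -279.9   19.5] yaw 176.2 j6 -2.02 w 53.6 F [-0.9  0.3 -1.6]
 tx 0.0006 ty 0.0003 tz 0.0025 (before spin); spin -0.02
```

```bash
python3 -m creep '[{"hand":0,"tx":0.0005,"ty":0.0002,"tz":0.001,"spin":0},{"hand":0,"tx":0,"ty":0,"tz":0.0008,"spin":0},{"hand":0,"tx":0,"ty":0,"tz":0,"spin":0},{"hand":0,"tx":0,"ty":0,"tz":0,"spin":0}]' | grep -E 'pos|contact'
python3 -m creep '[{"hand":0,"tx":0,"ty":0,"tz":0.0004,"spin":0},{"hand":0,"tx":0,"ty":0,"tz":0,"spin":0}]' | grep -E 'pos|contact'
```

```text
tool_pos: [650.6, -279.7, 17.6]
contact_force: [-0.1, -1.8, -1.0]
tool_pos: [650.5, -279.6, 17.2]
contact_force: [-0.2, 0.3, -0.6]
```

```bash
python3 -m creep '[{"hand":0,"tx":0,"ty":0,"tz":0.0003,"spin":0},{"hand":0,"tx":0,"ty":0,"tz":0,"spin":0}]' | grep -E 'pos|contact'
python3 -m creep '[{"hand":0,"tx":0,"ty":0,"tz":0.0003,"spin":0},{"hand":0,"tx":0,"ty":0,"tz":0,"spin":0}]' | grep -E 'pos|contact'
```

```text
tool_pos: [650.6, -279.7, 17.0]
contact_force: [-0.6, 0.5, -0.4]
tool_pos: [650.6, -279.6, 16.9]
contact_force: [-1.8, 1.4, 1.5]
```

```bash
python3 -m creep '[{"hand":0.85,"tx":0,"ty":0,"tz":0,"spin":0},{"hand":0.85,"tx":0,"ty":0,"tz":0,"spin":0},{"hand":0.85,"tx":0,"ty":0,"tz":0,"spin":0}]'
python3 -m creep '[{"hand":1,"tx":0,"ty":0,"tz":-0.02,"spin":0},{"hand":1,"tx":0,"ty":0,"tz":-0.045,"spin":0},{"hand":1,"tx":0,"ty":0,"tz":0,"spin":0},{"hand":1,"tx":0,"ty":0,"tz":0,"spin":0}]'
python3 -c "
from h import *
go(452.3,-282.8,80,-160)"
```

```text
time: 15.3
tool_pos: [650.6, -279.6, 16.5]
tcp_rot: [3.141, 0.0, 3.075]
contact_force: [0.1, 0.6, 0.1]
grip_width: 76.4
finger_force: 0.0
time: 15.8
tool_pos: [650.6, -279.7, 82.6]
tcp_rot: [-3.141, 0.001, 3.075]
contact_force: [0.2, 0.0, 0.5]
grip_width: 91.7
finger_force: 0.0
t 15.8 tcp [ 650.6 -279.7   82.6] yaw 176.2 j6 -2.02 w 91.7 F [0.2 0.  0.5]
 tx 0.1977 ty -0.0163 tz 0.0026 (before spin); spin -23.82
```

```bash
python3 -m creep '[{"hand":1,"tx":0.0494,"ty":-0.0041,"tz":0,"spin":0},{"hand":1,"tx":0.0494,"ty":-0.0041,"tz":0,"spin":0},{"hand":1,"tx":0.0494,"ty":-0.0041,"tz":0,"spin":0},{"hand":1,"tx":0.0494,"ty":-0.0041,"tz":0,"spin":0},{"hand":1,"tx":0,"ty":0,"tz":0,"spin":-7.94}]' >/dev/null
python3 -m creep '[{"hand":1,"tx":0,"ty":0,"tz":0,"spin":-7.94},{"hand":1,"tx":0,"ty":0,"tz":0,"spin":-7.94},{"hand":1,"tx":0,"ty":0,"tz":0.03,"spin":0},{"hand":1,"tx":0,"ty":0,"tz":0,"spin":0},{"hand":1,"tx":0,"ty":0,"tz":0,"spin":0}]'
python3 -c "
from h import *
go(452.3,-282.8,16,-160)"
```

```text
time: 17.05
tool_pos: [452.3, -282.8, 51.8]
tcp_rot: [3.141, -0.0, -2.793]
contact_force: [0.9, 0.6, -0.3]
grip_width: 92.0
finger_force: 0.0
t 17.05 tcp [ 452.3 -282.8   51.8] yaw -160.0 j6 -2.62 w 92.0 F [ 0.9  0.6 -0.3]
 tx -0.0000 ty 0.0000 tz 0.0358 (before spin); spin -0.01
```

```bash
python3 -m creep '[{"hand":1,"tx":0,"ty":0,"tz":0.024,"spin":0},{"hand":1,"tx":0,"ty":0,"tz":0.0115,"spin":0},{"hand":0,"tx":0,"ty":0,"tz":0,"spin":0},{"hand":0,"tx":0,"ty":0,"tz":0,"spin":0},{"hand":0,"tx":0,"ty":0,"tz":0,"spin":0}]'
python3 -m creep '[{"hand":0,"tx":0,"ty":0,"tz":0,"spin":0},{"hand":0,"tx":0,"ty":0,"tz":0,"spin":0},{"hand":0,"tx":0,"ty":0,"tz":0,"spin":0},{"hand":0,"tx":0,"ty":0,"tz":0,"spin":0},{"hand":0,"tx":0,"ty":0,"tz":0,"spin":0}]'
python3 -c "
from h import *
go(470.7,-121.7,80,-169.6)"
```

```text
time: 17.68
tool_pos: [452.7, -283.2, 16.8]
tcp_rot: [-3.141, 0.001, -2.793]
contact_force: [0.2, 0.0, -1.1]
grip_width: 66.2
finger_force: 0.0
time: 18.3
tool_pos: [452.3, -282.8, 16.1]
tcp_rot: [3.142, 0.0, -2.793]
contact_force: [-0.5, -0.1, 0.5]
grip_width: 33.6
finger_force: 30.0
t 18.3 tcp [ 452.3 -282.8   16.1] yaw -160.0 j6 -2.62 w 33.6 F [-0.5 -0.1  0.5]
 tx -0.0724 ty 0.1451 tz -0.0639 (before spin); spin 9.60
```

```bash
python3 -m creep '[{"hand":0,"tx":0,"ty":0,"tz":-0.022,"spin":0},{"hand":0,"tx":0,"ty":0,"tz":-0.042,"spin":0},{"hand":0,"tx":-0.0241,"ty":0.0484,"tz":0,"spin":0},{"hand":0,"tx":-0.0241,"ty":0.0484,"tz":0,"spin":0},{"hand":0,"tx":-0.0242,"ty":0.0483,"tz":0,"spin":0}]' >/dev/null
python3 -m creep '[{"hand":0,"tx":0,"ty":0,"tz":0,"spin":9.6},{"hand":0,"tx":0,"ty":0,"tz":0.03,"spin":0},{"hand":0,"tx":0,"ty":0,"tz":0.015,"spin":0},{"hand":0,"tx":0,"ty":0,"tz":0,"spin":0},{"hand":0,"tx":0,"ty":0,"tz":0,"spin":0}]'
python3 -c "
from h import *
go(470.7,-121.7,18.1,-169.6)"
```

```text
time: 19.55
tool_pos: [471.0, -122.1, 35.5]
tcp_rot: [-3.141, 0.001, -2.96]
contact_force: [-1.1, -0.1, -1.3]
grip_width: 33.8
finger_force: 30.0
t 19.55 tcp [ 471.  -122.1   35.5] yaw -169.6 j6 -2.16 w 33.8 F [-1.1 -0.1 -1.3]
 tx 0.0003 ty 0.0004 tz 0.0174 (before spin); spin -0.02
```

```bash
python3 -m creep '[{"hand":0,"tx":0.0003,"ty":0.0004,"tz":0.01,"spin":0},{"hand":0,"tx":0,"ty":0,"tz":0.005,"spin":0},{"hand":0,"tx":0,"ty":0,"tz":0.0012,"spin":0},{"hand":0,"tx":0,"ty":0,"tz":0,"spin":0},{"hand":0,"tx":0,"ty":0,"tz":0,"spin":0}]'|grep -E 'pos|contact'
python3 -m creep '[{"hand":0,"tx":0,"ty":0,"tz":0.0004,"spin":0},{"hand":0,"tx":0,"ty":0,"tz":0,"spin":0}]' | grep -E 'pos|contact'
```

```text
tool_pos: [470.5, -121.4, 19.0]
contact_force: [-0.6, 0.4, -1.1]
tool_pos: [470.3, -121.4, 18.6]
contact_force: [-0.1, 0.1, -1.2]
```

```bash
python3 -m creep '[{"hand":0,"tx":0,"ty":-0.0002,"tz":0.0003,"spin":0},{"hand":0,"tx":0,"ty":0,"tz":0,"spin":0}]' | grep -E 'pos|contact'
python3 -m creep '[{"hand":0,"tx":0,"ty":0,"tz":0.0002,"spin":0},{"hand":0,"tx":0,"ty":0,"tz":0,"spin":0}]' | grep -E 'pos|contact'
```

```text
tool_pos: [470.4, -121.6, 18.2]
contact_force: [-0.4, -0.1, -1.3]
tool_pos: [470.4, -121.6, 18.1]
contact_force: [-1.6, 0.2, 0.0]
```

```bash
python3 -m creep '[{"hand":0.7,"tx":0,"ty":0,"tz":0,"spin":0},{"hand":0.7,"tx":0,"ty":0,"tz":0,"spin":0},{"hand":0.7,"tx":0,"ty":0,"tz":0,"spin":0}]'
python3 -m creep '[{"hand":1,"tx":0,"ty":0,"tz":-0.02,"spin":0},{"hand":1,"tx":0,"ty":0,"tz":-0.045,"spin":0},{"hand":1,"tx":0,"ty":0,"tz":0,"spin":0},{"hand":1,"tx":0,"ty":0,"tz":0,"spin":0}]'
python3 -c "
from h import *
go(629,-73.8,80,175.3)"
```

```text
time: 21.3
tool_pos: [470.4, -121.6, 18.0]
tcp_rot: [3.142, 0.0, -2.96]
contact_force: [-0.3, -0.1, 1.0]
grip_width: 59.4
finger_force: 0.0
time: 21.8
tool_pos: [470.0, -121.5, 82.7]
tcp_rot: [3.141, -0.0, -2.96]
contact_force: [0.3, 0.2, -0.9]
grip_width: 91.2
finger_force: 0.0
t 21.8 tcp [ 470.  -121.5   82.7] yaw -169.6 j6 -2.16 w 91.2 F [ 0.3  0.2 -0.9]
 tx -0.1649 ty 0.0182 tz 0.0027 (before spin); spin 15.10
```

```bash
python3 -m creep '[{"hand":1,"tx":-0.055,"ty":0.0061,"tz":0,"spin":0},{"hand":1,"tx":-0.055,"ty":0.0061,"tz":0,"spin":0},{"hand":1,"tx":-0.0549,"ty":0.006,"tz":0,"spin":0},{"hand":1,"tx":0,"ty":0,"tz":0,"spin":7.55},{"hand":1,"tx":0,"ty":0,"tz":0,"spin":7.55}]' >/dev/null
python3 -m creep '[{"hand":1,"tx":0,"ty":0,"tz":0.03,"spin":0},{"hand":1,"tx":0,"ty":0,"tz":0,"spin":0},{"hand":1,"tx":0,"ty":0,"tz":0,"spin":0}]'
python3 -c "
from h import *
go(629,-73.8,16,175.3)"
```

```text
time: 22.8
tool_pos: [629.2, -73.9, 52.7]
tcp_rot: [3.141, -0.001, 3.06]
contact_force: [-0.2, 0.1, -0.0]
grip_width: 91.8
finger_force: 0.0
t 22.8 tcp [629.2 -73.9  52.7] yaw 175.3 j6 -1.73 w 91.8 F [-0.2  0.1 -0. ]
 tx 0.0002 ty 0.0001 tz 0.0367 (before spin); spin 0.00
```

```bash
python3 -m creep '[{"hand":1,"tx":0,"ty":0,"tz":0.025,"spin":0},{"hand":1,"tx":0,"ty":0,"tz":0.0115,"spin":0},{"hand":0,"tx":0,"ty":0,"tz":0,"spin":0},{"hand":0,"tx":0,"ty":0,"tz":0,"spin":0},{"hand":0,"tx":0,"ty":0,"tz":0,"spin":0}]'
python3 -m creep '[{"hand":0,"tx":0,"ty":0,"tz":0,"spin":0},{"hand":0,"tx":0,"ty":0,"tz":0,"spin":0},{"hand":0,"tx":0,"ty":0,"tz":0,"spin":0},{"hand":0,"tx":0,"ty":0,"tz":0,"spin":0},{"hand":0,"tx":0,"ty":0,"tz":0,"spin":0}]'
python3 -m creep '[{"hand":0,"tx":0,"ty":0,"tz":-0.022,"spin":0},{"hand":0,"tx":0,"ty":0,"tz":-0.042,"spin":0},{"hand":0,"tx":0,"ty":0,"tz":0,"spin":0},{"hand":0,"tx":0,"ty":0,"tz":0,"spin":0}]'
python3 - <<'E'
from h import *
go(634,239.4,80,166.3)
s=cams.capture('scene');cv2.imwrite('pics/c.png',cv2.resize(s['color'][160:380,170:460,::-1],None,fx=2.5,fy=2.5))
E
```

```text
time: 23.42
tool_pos: [629.8, -74.0, 17.4]
tcp_rot: [-3.141, 0.002, 3.06]
contact_force: [-0.4, -0.0, -0.1]
grip_width: 66.3
finger_force: 0.0
time: 24.05
tool_pos: [629.3, -73.9, 16.6]
tcp_rot: [3.142, 0.0, 3.06]
contact_force: [0.1, 0.3, 0.8]
grip_width: 35.6
finger_force: 29.2
time: 24.55
tool_pos: [628.7, -73.8, 79.8]
tcp_rot: [3.141, -0.001, 3.06]
contact_force: [-0.0, 0.1, -2.0]
grip_width: 35.7
finger_force: 29.2
t 24.55 tcp [628.7 -73.8  79.8] yaw 175.3 j6 -1.73 w 35.7 F [-0.   0.1 -2. ]
 tx 0.0203 ty 0.3126 tz -0.0002 (before spin); spin 9.00
```

View pics/c.png

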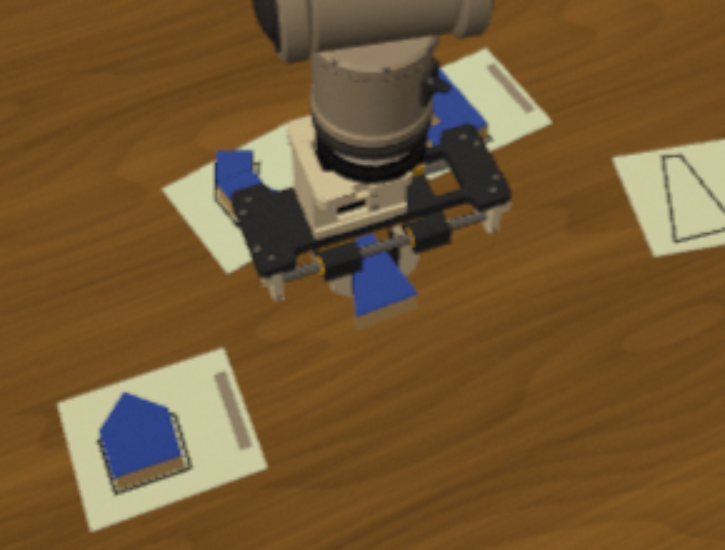

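The house fills its outline (crop (145,440)). Boot and bend look in place, and the wedge is held with its wide end toward the camera. I'll check how it sits in the grip from its wide-end corners.

```bash
python3 - <<'E'
from h import *
c=cams.capture('scene');s=4;im,f=up(c,(324,276),s);b=im.astype(int)
ct=big((b[...,2]-b[...,0]>45)&(b[...,2]>b[...,1]+20),s)
q=cv2.approxPolyDP(ct,8,True).reshape(-1,2);o=get_obs();z=o['tool_pos'][2]-16.6+22
y=o['tcp_rot'][2];R=np.array([[np.cos(y),-np.sin(y)],[np.sin(y),np.cos(y)]])
for p,x in zip(f(q),ray(c,f(q),z)):print(p.round(1),x.round(1),((x-[.5,.9]-o['tool_pos'][:2])@R).round(1))
E
```

```text
[323.9 260.4] [623.3 -57.9] [  6.6 -14.4]
[315.1 263.1] [621.9 -76. ] [6.6 3.7]
[311.1 269.1] [631.2 -88.8] [-3.8 15.8]
[312.9 285.6] [ 666.1 -101.5] [-39.6  25.5]
[335.6 276.9] [667.  -54.3] [-36.6 -21.6]
```

```bash
python3 -m creep '[{"hand":0,"tx":0.0034,"ty":0.0521,"tz":0,"spin":0},{"hand":0,"tx":0.0034,"ty":0.0521,"tz":0,"spin":0},{"hand":0,"tx":0.0034,"ty":0.0521,"tz":0,"spin":0},{"hand":0,"tx":0.0034,"ty":0.0521,"tz":0,"spin":0},{"hand":0,"tx":0.0034,"ty":0.0521,"tz":0,"spin":0}]' >/dev/null
python3 -m creep '[{"hand":0,"tx":0.0034,"ty":0.0521,"tz":0,"spin":0},{"hand":0,"tx":0,"ty":0,"tz":0,"spin":9.0},{"hand":0,"tx":0,"ty":0,"tz":0.03,"spin":0},{"hand":0,"tx":0,"ty":0,"tz":0.015,"spin":0},{"hand":0,"tx":0,"ty":0,"tz":0,"spin":0}]' >/dev/null
python3 -m creep '[{"hand":0,"tx":0,"ty":0,"tz":0,"spin":0},{"hand":0,"tx":0,"ty":0,"tz":0,"spin":0}]'
python3 -c "
from h import *
go(634,239.4,18.6,166.3)"
```

```text
time: 26.15
tool_pos: [635.2, 239.3, 36.7]
tcp_rot: [3.141, 0.002, 2.902]
contact_force: [-0.0, 0.2, -1.1]
grip_width: 35.2
finger_force: 29.2
t 26.15 tcp [635.2 239.3  36.7] yaw 166.3 j6 -1.08 w 35.2 F [-0.   0.2 -1.1]
 tx 0.0012 ty -0.0002 tz 0.0181 (before spin); spin -0.01
```

```bash
python3 -m creep '[{"hand":0,"tx":0.001,"ty":-0.0002,"tz":0.01,"spin":0},{"hand":0,"tx":0,"ty":0,"tz":0.005,"spin":0},{"hand":0,"tx":0,"ty":0,"tz":0.0016,"spin":0},{"hand":0,"tx":0,"ty":0,"tz":0,"spin":0},{"hand":0,"tx":0,"ty":0,"tz":0,"spin":0}]'|grep -E 'pos|contact'
python3 -m creep '[{"hand":0,"tx":0,"ty":0,"tz":0.0003,"spin":0},{"hand":0,"tx":0,"ty":0,"tz":0,"spin":0}]' | grep -E 'pos|contact'
python3 -m creep '[{"hand":0,"tx":0,"ty":0,"tz":0.0002,"spin":0},{"hand":0,"tx":0,"ty":0,"tz":0,"spin":0}]' | grep -E 'pos|contact'
```

```text
tool_pos: [633.7, 239.4, 19.0]
contact_force: [-0.1, 0.4, -1.3]
tool_pos: [633.6, 239.4, 18.6]
contact_force: [-1.1, 0.1, -1.6]
tool_pos: [633.6, 239.3, 18.6]
contact_force: [-0.1, -0.4, -0.5]
```

```bash
python3 -m creep '[{"hand":0,"tx":0,"ty":0,"tz":0.0002,"spin":0},{"hand":0,"tx":0,"ty":0,"tz":0,"spin":0}]' | grep -E 'pos|contact'
python3 -m creep '[{"hand":0.7,"tx":0,"ty":0,"tz":0,"spin":0},{"hand":0.7,"tx":0,"ty":0,"tz":0,"spin":0},{"hand":0.7,"tx":0,"ty":0,"tz":0,"spin":0}]'
python3 -m creep '[{"hand":1,"tx":0,"ty":0,"tz":-0.02,"spin":0},{"hand":1,"tx":0,"ty":0,"tz":-0.06,"spin":0},{"hand":1,"tx":0,"ty":0,"tz":-0.06,"spin":0},{"hand":1,"tx":0,"ty":0,"tz":0,"spin":0}]'
python3 -m creep '[{"hand":1,"tx":0.05,"ty":0.05,"tz":-0.01,"spin":0},{"hand":1,"tx":0.05,"ty":0.05,"tz":-0.01,"spin":0},{"hand":1,"tx":0.05,"ty":0.05,"tz":-0.01,"spin":0},{"hand":1,"tx":0.05,"ty":0.05,"tz":-0.01,"spin":0},{"hand":1,"tx":0,"ty":0,"tz":0,"spin":0}]'
python3 - <<'E'
from h import *
np.set_printoptions(precision=2,suppress=True)
c=cams.capture('top');s=cams.capture('scene')
T={'wedge':[634.09,238.49,633.81,240.35],'boot':[457.42,85.26,457.47,87.15],'bend':[470.55,-122.7,470.92,-120.66],'house':[651.28,-280.85,651.8,-278.65]}
A={'wedge':166.3,'boot':-175.2,'bend':-169.56,'house':176.2}
def px(c,x):
    w=c['K']@(c['R']@np.r_[x,24]+c['t']);return w[:2]/w[2]
for n,t in T.items():
    for k,(m,x) in enumerate(((c,t[:2]),(s,t[2:]))):
        r=piece(m,n,px(m,x),24);a=np.radians(A[n])
        d=r[:2]-x;print(n,k,'err card xy',np.cos(a)*d[0]+np.sin(a)*d[1],-np.sin(a)*d[0]+np.cos(a)*d[1],'ang',r[2]-A[n],r[3])
cv2.imwrite('pics/d.png',cv2.resize(c['color'][160:340,150:480,::-1],None,fx=2.4,fy=2.4))
E
```

```text
tool_pos: [633.6, 239.4, 18.6]
contact_force: [-1.2, 0.6, 3.7]
time: 27.9
tool_pos: [633.5, 239.3, 18.0]
tcp_rot: [3.142, -0.0, 2.902]
contact_force: [-0.2, -0.0, -0.5]
grip_width: 60.6
finger_force: 0.0
time: 28.4
tool_pos: [636.6, 240.2, 166.5]
tcp_rot: [3.135, 0.012, 2.903]
contact_force: [-0.7, 0.2, -0.8]
grip_width: 91.4
finger_force: 0.0
time: 29.02
tool_pos: [501.8, 454.9, 194.2]
tcp_rot: [3.14, 0.0, 2.909]
contact_force: [-0.1, -0.0, -0.6]
grip_width: 92.1
finger_force: 0.0
wedge 0 err card xy 1.015132263747248 0.5035032411033397 ang -0.31518924463230746 1.6871004916691836
wedge 1 err card xy 0.0747007463344215 0.8807362183235257 ang 0.07441544728976623 3.102565430543303
boot 0 err card xy -0.014638057438881899 -0.3062757186882552 ang 0.6824661926206943 1.1682234388133308
boot 1 err card xy -0.763837388587443 0.587913451534138 ang 0.4920894672328018 2.5864013939737016
bend 0 err card xy 0.7238394125049138 0.13681851935101336 ang -0.845015335804959 1.4940981787732222
bend 1 err card xy 0.4172554874483563 0.9107297771628515 ang 0.2675435876086567 2.025544339685814
house 0 err card xy -0.6925290470291362 0.08979927082671166 ang -0.5477315161561762 1.6897773020625981
house 1 err card xy -1.2555484885808317 0.775149869357876 ang -1.2233572175532004 2.3780463658906297
```

View pics/d.png

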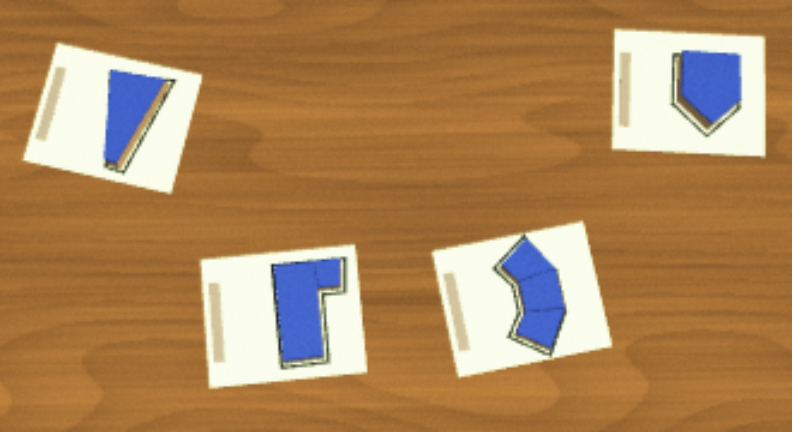

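All four pieces are within about 1 mm and 1° of their outlines: wedge (140,118), boot (305,312), bend (535,295) and house (710,88) in the crop. The offset in the picture is parallax from the 22 mm thickness. The arm is clear, so I'm handing in.

```bash
python3 -c "
from plant import close_job
print(close_job())"
```

```text
the job is handed in; nothing more can be done
None
```

The job is handed in at about 29 s of the 93 s: all four pieces lie painted side up in their matching outlines, measured within about 1 mm and 1°, though the boot was pressed onto its card with about 18 N for a moment before I backed off; the arm was never moved near the bottle or beaker, but I did not check their positions at the end.

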